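# Shut the tool drawer, open the tile drawer for drying

### The arm

A 6-joint arm with a two-finger parallel gripper is mounted at the origin on the work surface. World frame = base frame: x ahead of the robot, y to its left, z up, the work surface at z = 0. Lengths are in m, angles in rad, forces in N, time in s.
With the tool pointing down it reaches from about 0.35 to 1 m from the base axis. Payload 7.1 kg.
Tool frame: the origin (TCP) lies between the finger pads; the fingertips stand 22 mm ahead of it and the grasp point (between the pads) lies 3 mm ahead of it; x points along the fingers, y is the direction in which the jaws open and shut, and the axes are right-handed (so a half turn about x gives the same grasp; the last joint's range is limited). The gripper opens to 85 mm and grips with 20 to 120 N. Pads are 22 mm wide; open, the fingers measure 114 mm over their backs; the gripper's body (76 mm by 85 mm) begins 54 mm behind the grasp point. The pads swing forward as they close: fully open they stand 13 mm farther back than shut.
Start: joints at [-1.213, 0.423, 1.63, -0, 1.089, -0.019], TCP at [0.23, -0.581, 0.253] pointing down, gripper open.
Joint ranges: [-3, 3], [-0.9, 2.11], [0.09, 2.58], [-1.31, 4.45], [0.11, 2.69], [-2.54, 2.54]. Speed limits (rad/s): [2.39, 2.39, 3.01, 3.14, 3.14, 3.14].

### API

Orientations are given as a rotation vector (axis times angle).
In Python, from rig import manip gives the robot as it stands. The module is installed in compiled form; this text tells all that it offers. Calls block until the motion is done:
- manip.move_to(position, orientation): joint-space move of the TCP to a pose.
- manip.servo_line(position, orientation=None, rate=0.15): straight line of the TCP; orientation=None keeps the orientation; rate is the mean speed in m/s.
- manip.set_joints(angles): joint-space move.
- manip.command_gripper(opening, f_grip=None): finger opening in m; f_grip is the grip in N (None keeps the last); returns when the fingers have stopped.
- manip.hold(seconds).
- manip.solve_ik(position, orientation): joint angles nearest the present ones, or None.
- manip.camera(name): name is "side" or "top"; returns a dict with "image" (384x512x3 uint8, red, green, blue), "fx", "fy", "cx", "cy" (pixels), "cam_to_world" (4x4, takes a point from camera to world coordinates). Camera axes: x right, y down, z forward; pixel columns grow to the right and rows downward; lengths in m; the calibration is good to about 2 mm. A picture is of the moment at which its call begins. There is no depth.
A pose or a line that the arm cannot do raises manip.IKError and nothing moves.
- manip.sign_off(): hands the job in, once; it reports no verdict.
Readings, each from a call of its own:
- manip.get_time(): time.
- manip.get_joint_positions(): joint angles.
- manip.get_joint_vel(): joint speeds.
- manip.get_tau(): joint torques, N m.
- manip.get_position(): TCP position.
- manip.get_ee_rot(): TCP orientation.
- manip.get_contact_force(): force on the tool from outside, world axes, zero at the start.
- manip.get_torque(): the same for the moment, N m.
- manip.get_width(): finger opening in m.
Only numpy, scipy, OpenCV 4.12 (cv2) and the standard library are available. Lean on these libraries where they do the work, as an engineer would, in place of code of your own. Each camera call takes 0.05 s, during which the arm holds its last target. There are 200 camera calls.

### The job

Class is over: with the fingertips, push the drawer that holds the modelling tools fully shut, and push the drawer that holds the upright test tiles out as far as it will go, so that the tiles can dry. Only push: do not pinch or grip any part of the drawers, and leave alone the tools, the tiles and the other things on the table.

Things in the scene. Friction and masses are not known exactly. Their poses are not given: they have to be found in the camera images.
- tool_chest: low one-drawer plywood chest fixed to the table, 170 wide x 240 deep x 86 high (mm). Origin: at table height, the middle of the lower front edge of its carcass; x points into the chest (the drawer comes out along -x), y to its left-hand side seen from the robot, z up. Front faces the robot, turned by up to 0.2 rad. The two chests look alike from outside and may stand either way round: this one has the drawer with the modelling tools.
- tile_chest: low one-drawer plywood chest fixed to the table, 170 wide x 240 deep x 86 high (mm). Origin: at table height, the middle of the lower front edge of its carcass; x points into the chest (the drawer comes out along -x), y to its left-hand side seen from the robot, z up. Front faces the robot, turned by up to 0.2 rad. The two chests look alike from outside and may stand either way round: this one has the drawer with the test tiles.
- tool_drawer (a joint): opening of the tool drawer in m: 0 = shut (front panel against the carcass), 0.14 = fully out, against its stop. Slides stiffly (about 1.5 N of friction plus 6 N s/m, moving weight about 0.75 kg) and stays where it is left. Starts at 0.07 to 0.125. Is to end shut.
- tile_drawer (a joint): opening of the tile drawer in m: 0 = shut (front panel against the carcass), 0.14 = fully out, against its stop. Slides stiffly (about 1.5 N of friction plus 6 N s/m, moving weight about 0.75 kg) and stays where it is left. Starts at 0.08 to 0.11. Is to end fully out.
- tool_outside: outer shell of the tool drawer: outer half of the front panel, and outer skins of the sides and back. Origin: the middle of the outer surface of the front panel, 45 above the table; axes as the chest; moves with the drawer, so it lies 12 + opening in front of the carcass front. The front panel in all is 162 wide, 12 thick; its outer half reaches from 12 to 78 above the table, with no handle.
- tool_inside: inner lining of the tool drawer: inner half of the front panel and inner skins of the sides (sides 8 thick in all). Origin: the middle of the inner surface of the front panel, 45 above the table; axes as the chest; moves with the drawer, so it lies exactly the opening in front of the carcass front. Inner half of the front panel reaches up to 71, sides to 64; inner floor at 18 above the table, inside width 126.
- tile_outside: outer shell of the tile drawer: outer half of the front panel, and outer skins of the sides and back. Origin: the middle of the outer surface of the front panel, 45 above the table; axes as the chest; moves with the drawer, so it lies 12 + opening in front of the carcass front. The front panel in all is 162 wide, 12 thick; its outer half reaches from 12 to 78 above the table, with no handle.
- tile_inside: inner lining of the tile drawer: inner half of the front panel and inner skins of the sides (sides 8 thick in all). Origin: the middle of the inner surface of the front panel, 45 above the table; axes as the chest; moves with the drawer, so it lies exactly the opening in front of the carcass front. Inner half of the front panel reaches up to 71, sides to 64; inner floor at 18 above the table, inside width 126.
- tools: five wooden-handled modelling tools 150 to 170 long lying flat, front to back, in the tool drawer, from 12 behind the inner surface of its front panel, up to 12 above the drawer floor; fixed to the drawer, not to be touched. Origin: inner surface of the front panel, on the drawer floor (18 above the table).
- tiles: fifteen fragile fired-clay test tiles, 34 wide x 34 high x 7 thick, standing upright in five rows across the tile drawer, the first row 54 behind the inner surface of its front panel (the floor before it is clear); tops 52 above the table; fixed to the drawer, not to be touched. Origin: inner surface of the front panel, on the drawer floor (18 above the table).
- mug: blue glazed mug, 76 across, 88 high, handle at its side, far left; leave it where it stands. Origin: centre of its underside.
- tube: paper-wrapped grey upright cylinder, 72 across, 170 high, to the left; leave it where it stands. Origin: centre of its underside.
- wheel: green banding wheel (turntable), 190 across, 58 high, to the right; leave it where it stands. Origin: centre of its underside.
- jar: small round jar with a white cap, 50 across, 80 high, standing in the middle between the two drawers; leave it where it stands. Origin: centre of its underside.

How it is judged:
At the end, for the whole second after the job is handed in: The tool drawer is shut to within 5 mm and the tile drawer is out to within 7 mm of its stop (more than 133 of 140 mm), both at rest; mug, tube, banding wheel and jar stand upright within 30 mm of where they were (value of joint tool_drawer below 0.005 m and value of joint tile_drawer above 0.133 m and velocity of joint tool_drawer between -0.01 and 0.01 m/s and velocity of joint tile_drawer between -0.01 and 0.01 m/s and distance of each of mug, tube, wheel, jar from where it was at the start of the episode below 0.03 m and angle between each of mug, tube, wheel, jar's own z axis and vertical below 0.15 rad); the robot touches nothing.
It fails at once if a drawer wall is pinched: the fingers press with over 3 N on the outer shell and on the inner lining of one drawer at once ((contact force between the fingers and tool_outside above 3 N and contact force between the fingers and tool_inside above 3 N) or (contact force between the fingers and tile_outside above 3 N and contact force between the fingers and tile_inside above 3 N)).
It fails at once if the fingers or arm press on the tiles or the tools in the drawers with over 2 N (contact force between any of the arm, the fingers and tiles above 2 N or contact force between any of the arm, the fingers and tools above 2 N).
It fails at once if the mug, tube, banding wheel or jar is moved or lifted by over 30 mm (not (distance of mug from where it was at the start of the episode below 0.03 m) or not (distance of tube from where it was at the start of the episode below 0.03 m) or not (distance of wheel from where it was at the start of the episode below 0.03 m) or not (distance of jar from where it was at the start of the episode below 0.03 m)).
It also fails if it takes over 48 s, if anything falls off the work surface, if the arm or the gripper's body presses on something with over 40 N, if the wrist force passes 120 N, or if a joint passes its speed limit or range.

## Working session

There is one attempt and no reset: what is moved stays moved. The work goes in short steps, each a Python script; the robot and the scene stay as the last script left them, time stands still between calls to the robot, and variables do not carry over. Pictures are saved under pics/ and viewed, about 8 in all and at most 12, crops included, and the job is handed in when it is done.

```bash
mkdir -p pics; cat > h.py <<'E'
import numpy as np, cv2
from rig import manip
def snap(cam,name,crop=None,s=1):
    c=manip.camera(cam); im=c["image"][:,:,::-1]
    np.savez(f"pics/{name}.npz",im=im,K=[c["fx"],c["fy"],c["cx"],c["cy"]],T=c["cam_to_world"])
    if crop: x0,y0,x1,y1=crop; im=im[y0:y1,x0:x1]
    cv2.imwrite(f"pics/{name}.png",cv2.resize(im,None,fx=s,fy=s,interpolation=cv2.INTER_CUBIC)); return c
def px2w(name,u,v,z):
    d=np.load(f"pics/{name}.npz"); fx,fy,cx,cy=d["K"]; T=np.array(d["T"])
    r=T[:3,:3]@np.array([(u-cx)/fx,(v-cy)/fy,1]); o=T[:3,3]
    return o+r*(z-o[2])/r[2]
def w2px(name,p):
    d=np.load(f"pics/{name}.npz"); fx,fy,cx,cy=d["K"]; T=np.array(d["T"])
    q=T[:3,:3].T@(np.array(p)-T[:3,3]); return fx*q[0]/q[2]+cx, fy*q[1]/q[2]+cy
E
python3 - <<'E'
from h import *
for n in("top","side"):
    c=snap(n,n+"0",s=1.5); print(n,c["fx"],c["cx"],c["cy"],np.round(c["cam_to_world"],3).tolist())
print(manip.get_ee_rot(),manip.get_time())
E
```

```text
top 364.33310890679934 254.0080596448822 196.7714702893805 [[0.013, -0.998, 0.058, 0.462], [-1.0, -0.013, 0.002, -0.005], [-0.001, -0.058, -0.998, 1.226], [0.0, 0.0, 0.0, 1.0]]
side 365.3647375787938 249.6099188596287 194.54281149448158 [[-1.0, 0.001, -0.007, 0.513], [0.007, 0.51, -0.86, 0.867], [0.003, -0.86, -0.51, 0.566], [0.0, 0.0, 0.0, 1.0]]
[ 2.01564125  0.38578836 -2.01617721] 0.1
```

View pics/top0.png

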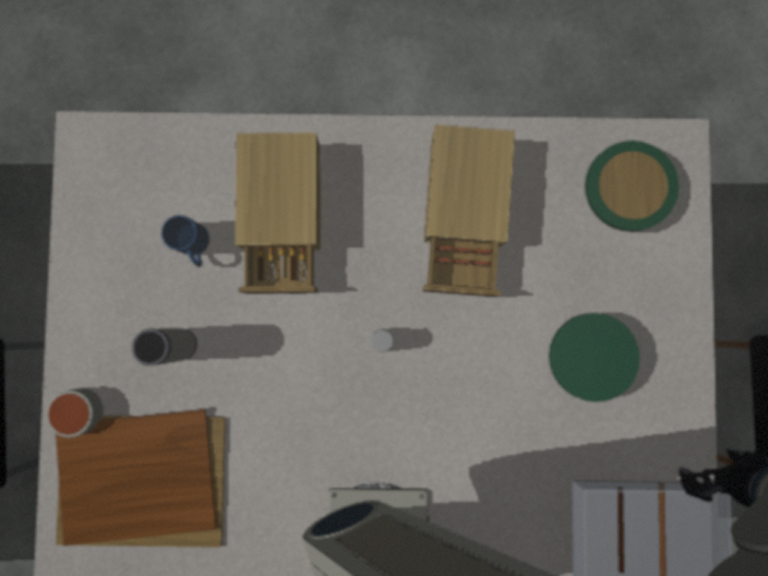

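View pics/side0.png

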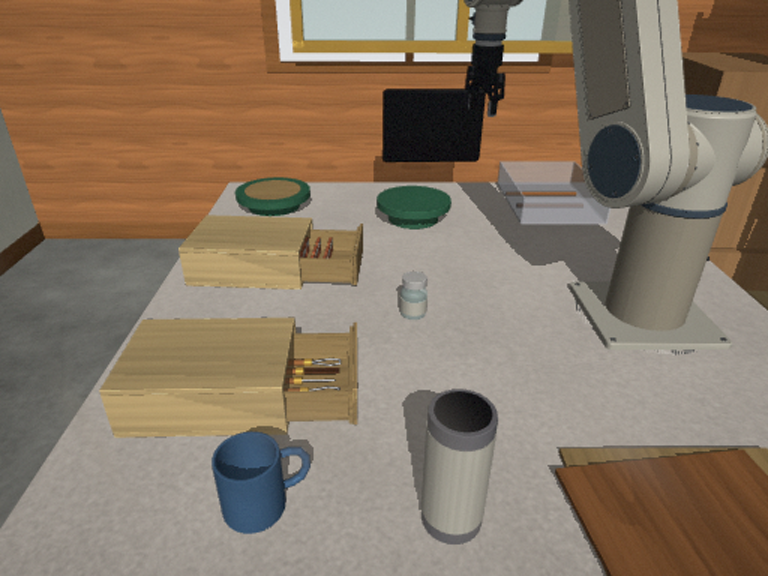

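The left chest (top picture about x 237-318, y 133-290 at 1.5x) holds the tools. The right one (425-514, 126-295) holds the tiles. The jar is at (382, 340), between the two and nearer the robot. I'll enlarge the drawers next.

```bash
python3 - <<'E'
from h import *
im=np.load("pics/top0.npz")["im"]
cv2.imwrite("pics/c0.png",cv2.convertScaleAbs(cv2.resize(im[150:205,150:345],None,fx=4,fy=4,interpolation=cv2.INTER_CUBIC),alpha=1.5))
E
```

```text
(no output)
```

View pics/c0.png

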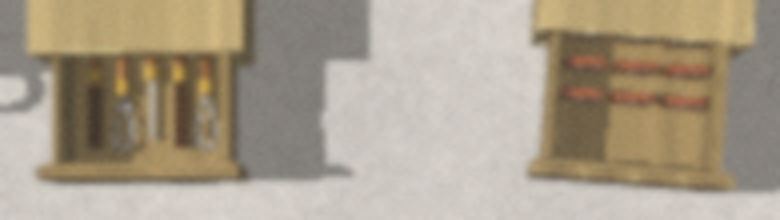

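```bash
python3 - <<'E'
from h import *
P={'Lcar':[(27,55),(246,53),.086],'Lpan':[(38,178),(240,178),.078],'Lin':[(55,160),(235,160),.071],'Rcar':[(533,36),(752,46),.086],'Rpan':[(530,174),(732,186),.078],'Rin':[(548,158),(722,170),.071],'Rtile':[(566,93),(708,103),.052]}
for k,(a,b,z) in P.items():
    A,B=[px2w('top0',150+q[0]/4,150+q[1]/4,z) for q in(a,b)]
    m=(A+B)/2; d=A-B; print(k,m.round(4),'w',np.hypot(*d[:2]).round(4),'yaw',np.arctan2(-d[0],d[1]).round(3))
# chest back corners (1.5x pix)
for k,q in {'L':[(237,134),(317,133)],'R':[(434,126),(514,130)]}.items():
    A,B=[px2w('top0',x/1.5,y/1.5,.086) for x,y in q]; d=A-B; print(k,'back',((A+B)/2).round(4),np.hypot(*d[:2]).round(3),np.arctan2(-d[0],d[1]).round(3))
print('jar',px2w('top0',382/1.5,340/1.5,.08))
print('tube',px2w('top0',151/1.5,347/1.5,.17),'mug',px2w('top0',180/1.5,233/1.5,.088),px2w('top0',196/1.5,260/1.5,.05))
E
```

```text
Lcar [0.63   0.2187 0.086 ] w 0.1726 yaw 0.022
Lpan [0.5327 0.2159 0.078 ] w 0.1595 yaw 0.013
Lin [0.5475 0.2128 0.071 ] w 0.1431 yaw 0.013
Rcar [ 0.6455 -0.1798  0.086 ] w 0.1727 yaw -0.033
Rpan [ 0.5362 -0.1724  0.078 ] w 0.1596 yaw -0.046
Rin [ 0.5494 -0.1766  0.071 ] w 0.1385 yaw -0.056
Rtile [ 0.6044 -0.1808  0.052 ] w 0.1152 yaw -0.058
L back [0.8692 0.2227 0.086 ] 0.17 0.026
R back [ 0.8865 -0.1959  0.086 ] 0.17 -0.038
jar [ 0.43436632 -0.00620752  0.08      ]
tube [0.41724467 0.43854018 0.17      ] mug [0.65300064 0.420965   0.088     ] [0.60092695 0.39852362 0.05      ]
```

```bash
cat >> h.py <<'E'
from scipy.spatial.transform import Rotation as R
def down(yaw):
    c,s=np.cos(yaw),np.sin(yaw)
    return R.from_matrix(np.array([[0,0,-1],[-s,c,0],[c,s,0]]).T).as_rotvec()
def st(): print(round(manip.get_time(),2),np.round(manip.get_position(),4),np.round(manip.get_contact_force(),2),round(manip.get_width(),4))
E
python3 - <<'E'
from h import *
o=down(-0.055)
manip.command_gripper(0.0); st()
manip.move_to([.5725,-.1755,.20],o); st()
manip.servo_line([.5725,-.1755,.115]); st()
print(manip.get_joint_positions())
snap("side","s1",(100,120,300,270),4); snap("top","t1",(240,120,360,210),6)
E
```

```text
0.87 [ 0.23   -0.5811  0.2533] [ 1.14 -0.33  0.26] 0.0
2.79 [ 0.5724 -0.1761  0.2001] [ 0.47 -0.47 -0.19] -0.0002
3.51 [ 0.5729 -0.1759  0.1155] [ 0.7   0.28 -1.05] 0.0004
[-3.17718825e-01  5.69222379e-01  1.76822481e+00 -1.70462712e-05
  8.03361750e-01 -1.83308631e+00]
```

View pics/s1.png

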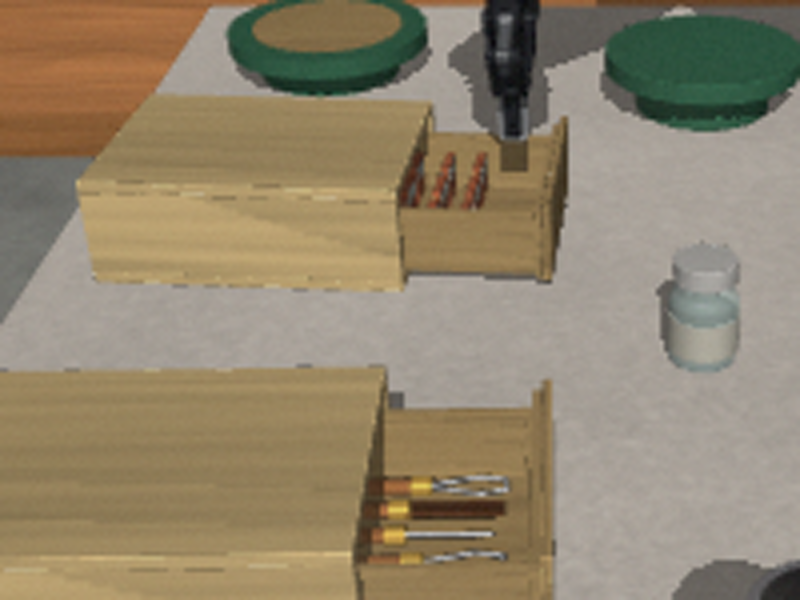

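The fingertips (500-530, ~135) are between the first tile row (~485) and the front panel (~553). I'll shift 3 mm forward, lower, and push outward with a force check at each step.

```bash
cat >> h.py <<'E'
def push(u,n,step,fmax,rate=.04):
    p0=np.array(manip.get_position()); f0=np.array(manip.get_contact_force()); u=np.array(u)
    for i in range(1,n+1):
        manip.servo_line(p0+u*step*i,rate=rate)
        f=(np.array(manip.get_contact_force())-f0)@u; print(i,round(f,1),np.round(manip.get_position()[:2],4),end=' | ')
        if f<-fmax: break
    print()
E
python3 - <<'E'
from h import *
u=np.array([-np.cos(.055),np.sin(.055),0])
p=np.array([.5725,-.1755,0])+u*.003
manip.servo_line(p+[0,0,.085],rate=.1); st()
manip.servo_line(p+[0,0,.062],rate=.06); st()
push(u,18,.004,9)
st(); snap("side","s2",(100,120,300,270),4)
E
```

```text
4.06 [ 0.5694 -0.1753  0.0849] [-0.33  0.16  0.65] -0.0002
4.59 [ 0.5693 -0.1753  0.0616] [0.03 0.01 0.89] -0.0005
1 0.3 [ 0.5651 -0.1751] | 2 -0.2 [ 0.5611 -0.1748] | 3 1.1 [ 0.557  -0.1746] | 4 1.2 [ 0.5528 -0.1743] | 5 -0.7 [ 0.5489 -0.1741] | 6 0.1 [ 0.5449 -0.1739] | 7 0.5 [ 0.5409 -0.1737] | 8 -0.0 [ 0.5369 -0.1734] | 9 -0.6 [ 0.5329 -0.1732] | 10 0.2 [ 0.5289 -0.173 ] | 11 -0.3 [ 0.5249 -0.1727] | 12 -4.6 [ 0.5222 -0.1729] | 13 -16.5 [ 0.5221 -0.1732] | 
7.85 [ 0.5221 -0.1732  0.0623] [16.69  2.24 -9.77] -0.0001
```

View pics/s2.png

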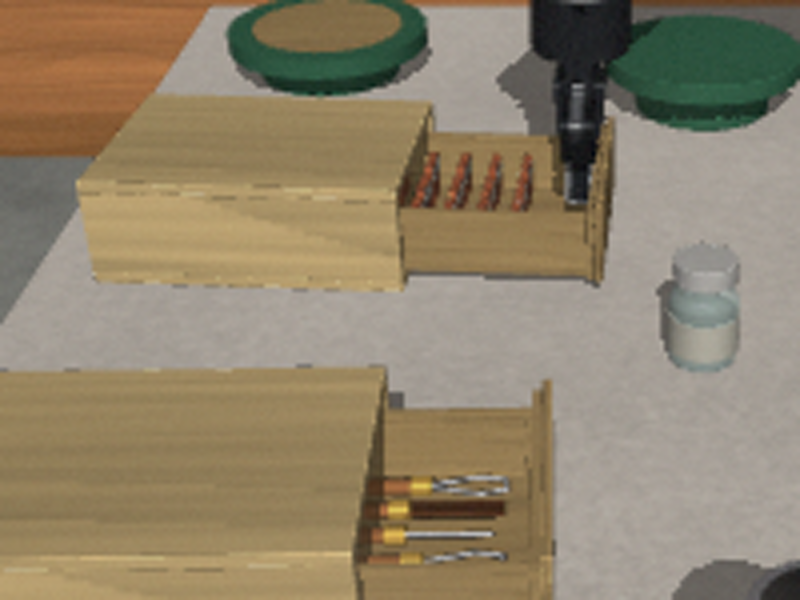

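The tile drawer moved out about 40 mm and stopped hard at 16 N. Next I back off, lift and go to the tool drawer.

```bash
python3 - <<'E'
from h import *
p=np.array(manip.get_position())
v=np.array([np.cos(.055),-np.sin(.055),0])
manip.servo_line(p+v*.012,rate=.05); st()
manip.servo_line(p+v*.012+[0,0,.14]); st()
a=.018; u=np.array([np.cos(a),np.sin(a),0]); o=down(a)
q=np.array([.495,.215,.2]); manip.move_to(q,o); st()
snap("top","t3",(140,110,350,210),3.8)
manip.servo_line([q[0],q[1],.065]); st()
push(u,17,.007,9,.06); st()
E
```

```text
8.38 [ 0.5335 -0.1737  0.0621] [ 0.23  0.54 -0.26] -0.0002
9.47 [ 0.5334 -0.1736  0.2015] [-0.08  1.14  0.3 ] -0.0001
10.92 [0.4953 0.2143 0.1999] [ 0.05  0.19 -0.56] -0.0
12.02 [0.4956 0.2151 0.0657] [-0.15 -0.15 -0.06] -0.0006
1 -0.4 [0.5038 0.2156] | 2 -0.4 [0.5102 0.2155] | 3 -0.0 [0.5171 0.2156] | 4 0.7 [0.524  0.2157] | 5 0.1 [0.5312 0.2158] | 6 0.6 [0.5383 0.216 ] | 7 -0.2 [0.5453 0.2161] | 8 0.5 [0.5523 0.2162] | 9 -0.7 [0.5593 0.2163] | 10 -0.7 [0.5662 0.2164] | 11 0.8 [0.5732 0.2166] | 12 -0.7 [0.5802 0.2167] | 13 0.3 [0.5872 0.2168] | 14 0.7 [0.5942 0.217 ] | 15 -0.5 [0.6012 0.2171] | 16 -0.4 [0.6083 0.2172] | 17 -14.0 [0.6111 0.217 ] | 
16.56 [0.6111 0.217  0.0651] [-14.19   0.69   7.93] -0.0001
```

View pics/t3.png

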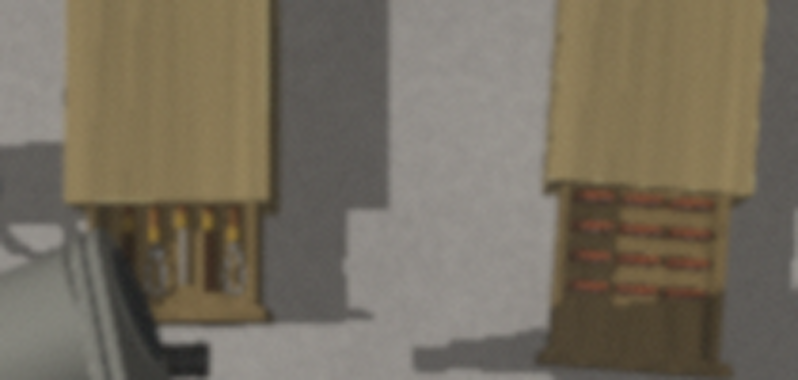

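```bash
python3 - <<'E'
from h import *
p=np.array(manip.get_position())
manip.servo_line(p-[.03,0,0],rate=.06)
manip.servo_line(p+[-.03,0,.14]); manip.move_to([.30,-.35,.3],down(0)); st()
snap("top","t4",(140,100,350,215),3.8); snap("side","s4",s=1.5)
for k,(q,z) in {'Lcar':([(27,55),(246,53)],.086)}.items(): pass
E
```

```text
20.63 [ 0.3005 -0.3497  0.2999] [-0.21 -0.02  0.12] 0.0002
```

View pics/t4.png

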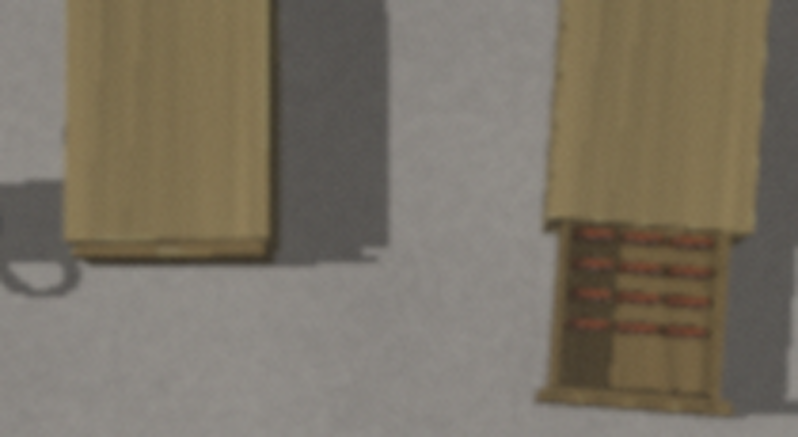

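View pics/s4.png

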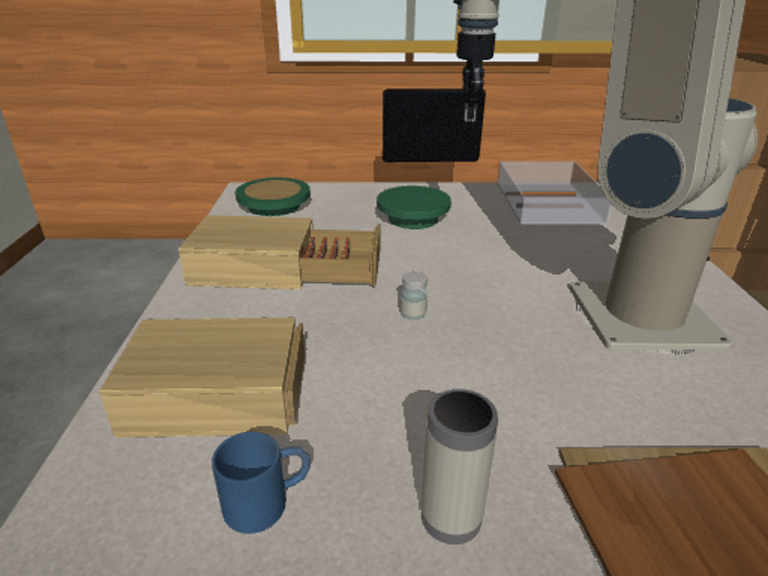

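```bash
python3 - <<'E'
from h import *
f=lambda a,z:px2w('t4',140+a[0]/3.8,100+a[1]/3.8,z)[:2]
for n,yaw,c,p in(('tile',-.055,[(546,229),(752,236)],[(540,402),(730,412)]),('tool',.018,[(66,241),(268,239)],[(78,259),(268,256)])):
    u=np.array([np.cos(yaw),np.sin(yaw)])
    C=(f(c[0],.086)+f(c[1],.086))/2; P=(f(p[0],.078)+f(p[1],.078))/2
    print(n,C,P,'opening',(C-P)@u-.012)
E
```

```text
tile [ 0.64256665 -0.18035371] [ 0.49793452 -0.1705875 ] opening 0.13295029364748448
tool [0.63110035 0.21926819] [0.61764691 0.21547457] opening 0.0015195469491880772
```

The camera puts the tool drawer at 1.5 mm (shut). It puts the tile drawer at 133 mm ±3, right at the limit, although it did hit a hard stop. There is time left, so I'll push it again to confirm.

```bash
python3 - <<'E'
from h import *
u=np.array([-np.cos(.055),np.sin(.055),0])
p=np.array([.5335,-.1737,0])
manip.move_to(p+[0,0,.2],down(-.055)); manip.servo_line(p+[0,0,.062],rate=.12); st()
push(u,9,.0025,25,.03); st()
q=np.array(manip.get_position())
manip.servo_line(q-u*.012,rate=.05); manip.servo_line(q-u*.012+[0,0,.14]); manip.move_to([.35,-.3,.3],down(0)); st()
snap("top","t5",(255,140,355,215),8)
E
```

```text
23.22 [ 0.534  -0.1739  0.0627] [ 0.57 -0.9   0.39] -0.0001
1 0.0 [ 0.5316 -0.1738] | 2 1.2 [ 0.5288 -0.1736] | 3 1.0 [ 0.5263 -0.1734] | 4 1.3 [ 0.5238 -0.1732] | 5 -2.0 [ 0.5222 -0.1734] | 6 -10.2 [ 0.5221 -0.1735] | 7 -18.1 [ 0.522  -0.1738] | 8 -24.8 [ 0.5219 -0.174 ] | 9 -31.7 [ 0.5219 -0.1743] | 
25.47 [ 0.5219 -0.1743  0.0644] [ 32.6    3.83 -20.02] 0.0
28.11 [ 0.3504 -0.2998  0.2995] [0.66 0.3  0.33] -0.0001
```

View pics/t5.png

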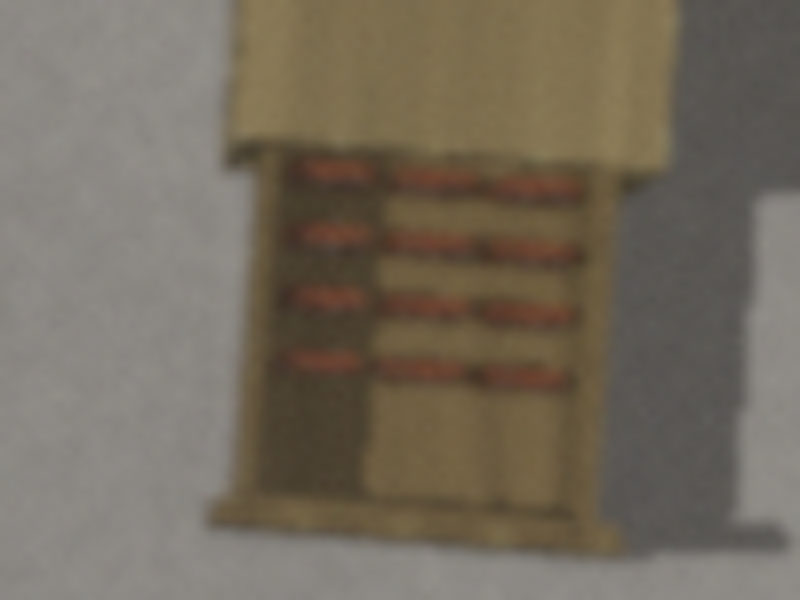

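The panel stopped at the same place (x = 0.522), and 32 N moved it only 0.2 mm, so it is at its stop. The picture shows it out, with all the tiles standing and the robot clear.

```bash
python3 -c "
from h import *
manip.hold(.3); st(); manip.sign_off()"
```

```text
28.46 [ 0.3504 -0.2996  0.2996] [-0.06  0.11  0.97] 0.0002
the job is handed in; nothing more can be done
```

Both drawers are where you asked, and the job was handed in at 28.5 s; no verdict is reported. With the fingers shut, I pushed the tile drawer out from inside its front panel, then pushed the tool drawer shut from outside. Nothing was gripped.

- **Tool drawer:** it met the carcass at 14 N, and the camera put its opening at about 1.5 mm (limit 5 mm).
- **Tile drawer:** it hit its stop twice at the same place (TCP x = 0.522 m) and did not give at 32 N.
- **One check disagreed slightly:** the camera estimate for the tile drawer was 133 mm, give or take about 3 mm. That is right at the 133 mm limit, so I relied on the repeated hard stop instead.
- **Everything else:** the mug, tube, wheel and jar looked unmoved in the side picture, judged by eye. The tiles were all standing, and the robot ended clear of everything.

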